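# Raise the culture hood's sash to its mark

## Task

Push the hood's counterweighted sliding window gently up its slope, with the fingers beneath its yellow-bottomed lip, until the red pointer on its edge stands within the green mark on the side rail, and leave it there. Push only: do not pinch the lip, and do not move the mould, the jar, the bottle or the green mark.

Things in the scene. Friction and masses are not known exactly. Their poses are not given: they have to be found in the camera images.
- hood: Benchtop culture hood, a metal frame fixed to the table, 320 deep, 460 wide, 380 high, clear sides, open back. Origin: centre of its underside; x points from its sloping front to its back, y to its left rail (with the green mark), z up. The front slopes at 45 degrees, rising towards the back; rails 34 wide (centres at y = +-197) carry the sash. A sill (top at z = 60) lies under the sash.
- sash (a joint): Travel of the clear sliding window (the sash) up its 45 degree slope, m: 0 = fully down, 0.18 = fully up. It weighs about 0.7 kg but is balanced by weights in the posts and stays wherever it is left; about 3 N along the slope moves it either way, a little more or less from case to case. It starts 0 to 0.03 up.
- lip_edge (a point): Middle of the lower outer edge of the sash's lip: a bar 300 long (along the hood's y), 14 thick, at the window's lower end, standing 40 out of it at right angles. Push its yellow lower half (7 thick), on the side that looks down the slope; the upper half is black; pressing both at once is pinching. Axes: x up the slope, y the hood's y, z out of the window. In front of and below it is free air.
- pointer (a point): Outer tip of the red pointer, a thin red bar 4 x 36 on the left edge of the sash, at right angles to the slope's direction. Moves with the sash; it lies 67 farther up the slope than lip_edge. Axes as for lip_edge.
- height_mark (a joint): Where the green mark is clamped on the left rail, m: the pointer is at the middle of the mark when the sash's travel equals this value (0.06 to 0.165). Not to be moved.
- mark_center (a point): Middle of the green mark, a clip 16 long in the direction of the slope, 22 wide, 6 high, on the left rail beside the sash. Axes as for lip_edge, so x is along the slope.
- mould: White open plastic cheese mould, 84 across at the rim, 85 high, standing loose on the table near the hood. Origin: centre of its underside.
- jar: Glass jar with a white lid, 66 across, 85 high, standing loose near the hood. Origin: centre of its underside.
- rennet: White bottle with a blue cap, 50 across, 100 high, standing loose near the hood. Origin: centre of its underside.
Mind the look-alikes: they are no part of the job. Leave any orange or purple look-alike of the jar alone.

How it is judged:
By the outcome, as a careful person would: the job done as asked, in the order asked, and still so for the second after the job is handed in, with the robot touching nothing.
It also fails if it takes over 42 s, if anything falls off the work surface, if the arm or the gripper's body presses on something with over 40 N, if the wrist force passes 120 N, or if a joint passes its speed limit or range.

## Robot

A 6-joint arm with a two-finger parallel gripper is mounted at the origin on the work surface. World frame = base frame: x ahead of the robot, y to its left, z up, the work surface at z = 0. Lengths are in m, angles in rad, forces in N, time in s.
With the tool pointing down it reaches from about 0.375 to 0.9 m from the base axis. Payload 3.1 kg.
Tool frame: the origin (TCP) lies midway between the tips of the shut fingers; the grasp point (between the pads) lies 19 mm behind it (manip.hold_point_z is the distance from the TCP to the grasp point, in m); x points along the fingers, y is the direction in which the jaws open and shut, and the axes are right-handed (so a half turn about x gives the same grasp; the last joint's range is limited). The gripper opens to 85 mm and grips with 20 to 120 N. Pads are 22 mm wide; open, the fingers measure 114 mm over their backs; the gripper's body (76 mm by 85 mm) begins 54 mm behind the grasp point. The pads swing forward as they close: fully open they stand 13 mm farther back than shut.
Start: joints at [-1.438, 0.527, 1.433, -0, 1.181, -0.178], TCP at [0.191, -0.595, 0.231] pointing down, gripper open.
Joint ranges: [-3.08, 3.08], [-0.75, 2.2], [0.22, 2.44], [-1.43, 4.57], [0, 2.65], [-2.85, 2.85]. Speed limits (rad/s): [2.79, 2.79, 3.14, 3.14, 3.14, 3.14].

## Interface

Orientations are given as a unit quaternion [x, y, z, w].
In Python, from station import manip, snapshot gives the robot as it stands.
- The arm moves only by the shell command python3 -m crank 'ROWS' [FORCE]. ROWS is JSON, a list of rows, each a list of 5 numbers: the finger opening in m, from 0 to 0.0854, then the shift along the tool's x, y, z in m, then the turn about the tool's x in rad. In form: [[grip, tx, ty, tz, yaw], ...]. A call has 1 to 5 rows; each row shifts and turns the commanded pose from where the row before left it, along the tool's axes as they then stand; what a row does not reach is not made up. A row lasts 1/10 s, in which the tool goes at most 50 mm and 8.59 degrees, less where a joint would pass 70% of its speed; a pose out of reach is approached as far as the arm can. A call is refused whole if a number of a shift passes 0.05 or a number of a turn 0.15, either way. A call with a gripper value outside its range is refused whole. The fingers move at their own pace and stop on an object; FORCE is the grip in N (left out, the last holds). Time passes only in rows, so rows that do not move let the fingers close. It gives the time, the measured TCP pose, the force and the opening at its end, in the units of the state.
- manip.sense(): the state, without advancing time (a new reading comes with each control period).
- snapshot(name): name is "scene" or "side" or "wrist"; returns a dict with "image" (480x640x3 uint8, blue, green, red), "range_z" (480x640 float32, m along the optical axis (not along the pixel's ray), 0 where there is no reading), "vertical_fov" (degrees; the focal length in pixels is half the picture's height over the tangent of half this angle, whatever the lens; pixels are square), "cx", "cy" (the principal point, pixels), "extrinsics" (4x4, takes a point from world to camera coordinates); the wrist camera has in their place "T_tool_cam" (4x4, takes a point from camera to tool coordinates, whose origin is the TCP and whose axes are the tool frame's). Camera axes: x right, y up, looking along -z (the intrinsics and any distortion apply to the point x, -y, -z); pixel columns grow to the right and rows downward; lengths in m; the calibration is good to about 2 mm. A picture is of the moment at which its call begins: read the wrist's pose just before it.
- manip.sign_off(): hands the job in, once; it reports no verdict.
The state is a dict: "t": time; "q": joint angles; "qd": joint speeds; "tau": joint torques, N m; "tcp_pos": TCP position; "tool_rot": TCP orientation; "force": force on the tool from outside, world axes, zero at the start; "ft_torque": the same for the moment, N m; "finger_gap": opening from 0.0 (shut) to 1.0 (fully open).
Only numpy, scipy, OpenCV 4.12 (cv2) and the standard library are available. Lean on these libraries where they do the work, as an engineer would, in place of code of your own. Each camera call takes 0.05 s, during which the arm holds its last target.

## Working session

There is one attempt and no reset: what is moved stays moved. The work goes in short steps, Python scripts to look and compute and a shell command to move; the robot and the scene stay as the last step left them, time stands still between calls to the robot, and variables do not carry over. Pictures are saved under pics/ and viewed, and the job is handed in when it is done.

```bash
ls; mkdir -p pics
cat > h.py <<'E'
import numpy as np, cv2
from station import manip, snapshot
from scipy.spatial.transform import Rotation as R
def f(s): return 240/np.tan(np.radians(s["vertical_fov"])/2)
def T_wc(s,st=None):
    if "extrinsics" in s: return np.linalg.inv(np.array(s["extrinsics"]))
    T=np.eye(4);T[:3,:3]=R.from_quat(st["tool_rot"]).as_matrix();T[:3,3]=st["tcp_pos"]
    return T@np.array(s["T_tool_cam"])
def pt(s,u,v,z,st=None):
    F=f(s);return (T_wc(s,st)@np.array([(u-s["cx"])/F*z,-(v-s["cy"])/F*z,-z,1]))[:3]
def ray(s,u,v,st=None):
    T=T_wc(s,st);F=f(s);d=T[:3,:3]@np.array([(u-s["cx"])/F,-(v-s["cy"])/F,-1]);return T[:3,3],d
def cloud(s,st=None):
    v,u=np.mgrid[:480,:640];z=s["range_z"];F=f(s)
    P=np.stack([(u-s["cx"])/F*z,-(v-s["cy"])/F*z,-z],-1);T=T_wc(s,st)
    return P@T[:3,:3].T+T[:3,3]
def proj(s,p,st=None):
    c=np.linalg.inv(T_wc(s,st))@np.append(p,1);F=f(s);return s["cx"]+F*c[0]/-c[2], s["cy"]-F*c[1]/-c[2]
E
python3 - <<'E'
from h import *
import pickle
st=manip.sense();print(st)
for n in("scene","side","wrist"):
    s=snapshot(n);cv2.imwrite(f"pics/{n}0.png",s["image"]);pickle.dump((s,st),open(f"{n}0.pkl","wb"))
    print(n,{k:v for k,v in s.items() if k not in("image","range_z")})
E
```

```text
pics
{'t': 0.0, 'q': array([-1.43850008e+00,  5.28461195e-01,  1.43394466e+00, -1.51842886e-05,
        1.18133890e+00, -1.78530372e-01]), 'qd': array([-2.97311195e-05, -5.43029455e-04,  1.38424376e-03, -3.60700246e-04,
        6.35247100e-04,  7.28261771e-05]), 'tau': array([ 1.87647511e-04, -4.42350554e+01, -1.78025740e+01, -3.67772809e-04,
        8.48361757e-03,  6.02348038e-06]), 'tcp_pos': array([ 0.19106278, -0.59432166,  0.23032317]), 'tool_rot': array([ 0.69859638,  0.1102147 , -0.69857113,  0.10869312]), 'force': array([ 0.19659712, -0.73281385, -0.52093283]), 'ft_torque': array([-0.02679905,  0.0097577 , -0.01402733]), 'finger_gap': 0.9945316323257215}
scene {'vertical_fov': 54.99363999345037, 'cx': 321.5509048788501, 'cy': 244.6441541669252, 'extrinsics': array([[-0.5200237 ,  0.85413848, -0.00477506,  0.19732118],
       [-0.6059508 , -0.36496842,  0.70683922,  0.27266742],
       [ 0.60199583,  0.3704666 ,  0.70735812, -1.42817763],
       [ 0.        ,  0.        ,  0.        ,  1.        ]])}
side {'vertical_fov': 54.62020828892342, 'cx': 311.6010570642307, 'cy': 244.4511191416568, 'extrinsics': array([[-0.88093265, -0.4729791 , -0.01576206,  0.51001584],
       [ 0.2657948 , -0.52205584,  0.81043866, -0.20476585],
       [-0.39154923,  0.7097524 ,  0.58561142, -0.91002645],
       [ 0.        ,  0.        ,  0.        ,  1.        ]])}
wrist {'vertical_fov': 59.218590313697625, 'cx': 315.20516216621814, 'cy': 240.53678677395433, 'T_tool_cam': array([[ 1.39526228e-03,  3.27600538e-01, -9.44815295e-01,
        -1.41697431e-01],
       [ 9.99998911e-01, -9.11054774e-04,  1.16086046e-03,
        -1.19665950e-03],
       [-4.80479973e-04, -9.44815886e-01, -3.27601452e-01,
        -8.44129506e-02],
       [ 0.00000000e+00,  0.00000000e+00,  0.00000000e+00,
         1.00000000e+00]])}
```

View pics/scene0.png

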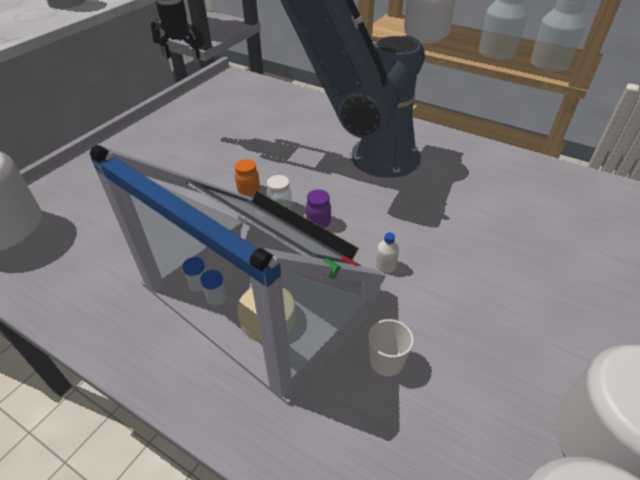

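View pics/side0.png

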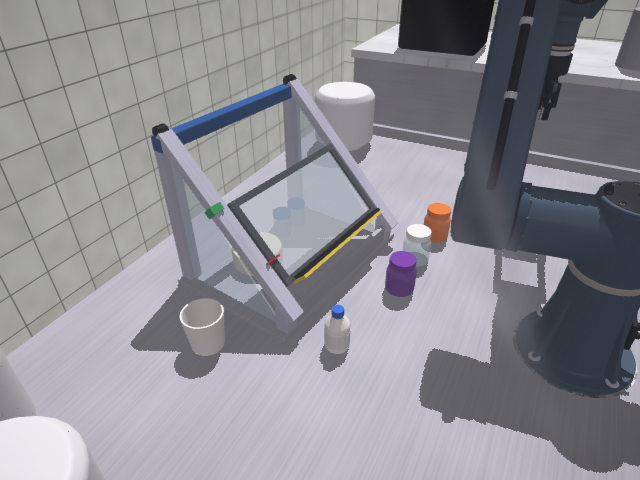

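View pics/wrist0.png

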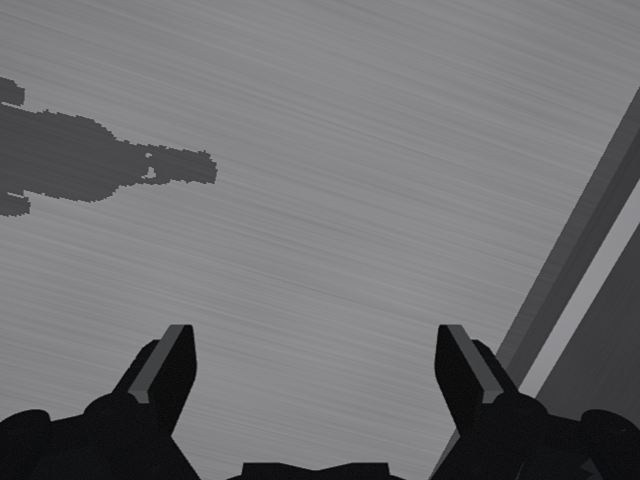

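The scene view shows the hood front facing the robot: black lip (250,200)-(355,250), red pointer (348,260) and green mark (333,268). The jars, bottle and mould stand in front. In the side view, the yellow lip runs (300,280)-(380,212), with the red pointer at (272,261) and the green mark at (214,210).

Look-alikes:
- The green mark (side 214,210) and the red pointer (272,261) are each the only one of their kind.
- The yellow strip on the lip (340,247) could be confused with the cream cheese inside the hood (257,252).
- The orange jar (437,222) and purple jar (401,273) resemble the white-lid jar (418,243).

```bash
cat > m.py <<'E'
from h import *
import pickle,sys
def masks(im):
    h=cv2.cvtColor(im,cv2.COLOR_BGR2HSV).astype(int);H,S,V=h[...,0],h[...,1],h[...,2]
    return {"green":(H>45)&(H<85)&(S>100)&(V>50),"red":((H<6)|(H>174))&(S>120)&(V>80),"yellow":(H>20)&(H<33)&(S>150)&(V>90)}
if __name__=="__main__":
  for n in("scene","side"):
    s,st=pickle.load(open(n+"0.pkl","rb"));C=cloud(s)
    for k,m in masks(s["image"]).items():
        c,l,stt,ce=cv2.connectedComponentsWithStats(m.astype(np.uint8))
        for i in range(1,c):
            if stt[i,4]<12: continue
            q=(l==i)&(s["range_z"]>0);P=C[q]
            if len(P)==0: print(n,k,ce[i],stt[i]);continue
            print(n,k,ce[i].round(1),stt[i],"med",np.median(P,0).round(4),"lo",P.min(0).round(3),"hi",P.max(0).round(3))
            if k=="yellow":
                mu=P.mean(0);u=np.linalg.svd(P-mu)[2][0];t=(P-mu)@u
                print("  dir",u.round(4),"len",np.ptp(t),"ends",(mu+u*t.min()).round(4),(mu+u*t.max()).round(4))
  im=pickle.load(open("side0.pkl","rb"))[0]["image"][170:320,190:400]
  cv2.imwrite("pics/crop0.png",cv2.resize(im,(800,571),interpolation=cv2.INTER_NEAREST))
E
python3 m.py
```

```text
scene green [332.2 267.4] [324 258  16  20 139] med [0.6786 0.208  0.2504] lo [0.629 0.173 0.203] hi [0.693 0.214 0.258]
scene red [347.5 259.6] [341 255  15  10  60] med [0.5677 0.1742 0.1498] lo [0.525 0.144 0.106] hi [0.573 0.194 0.152]
side green [214.  209.7] [205 202  19  16 151] med [0.6727 0.2102 0.2475] lo [0.664 0.189 0.232] hi [0.69  0.217 0.255]
side red [272.6 259.3] [267 255  13  10  30] med [0.5655 0.1826 0.1489] lo [0.562 0.165 0.141] hi [0.569 0.198 0.151]
side yellow [339.8 245.6] [302 211  79  68 269] med [0.4842 0.049  0.1199] lo [ 0.458 -0.126  0.114] hi [0.508 0.171 0.124]
  dir [ 1.458e-01  9.893e-01 -4.000e-04] len 0.3004043377104968 ends [ 0.4588 -0.1255  0.12  ] [0.5026 0.1716 0.1199]
```

Run:
```python
from h import *
import pickle
s,st=pickle.load(open("side0.pkl","rb"))
print("tool axes\n",R.from_quat(st["tool_rot"]).as_matrix().round(3))
C=cloud(s)
for n,(u,v) in dict(jar=(418,231),purple=(402,259),orange=(438,209),bottle=(338,311),mould=(203,310)).items(): print(n,C[v,u].round(3))
# transect across lip in image at several columns in mid: print points along v
for u in(330,345):
  for v in range(235,262): print(u,v,C[v,u].round(4),s["image"][v,u])
```

```text
tool axes
 [[-0.     0.306 -0.952]
 [ 0.002 -0.952 -0.306]
 [-1.    -0.002 -0.   ]]
jar [ 0.364 -0.135  0.085]
purple [ 0.362 -0.015  0.085]
orange [ 0.35  -0.253  0.085]
bottle [0.41  0.208 0.099]
mould [0.669 0.291 0.059]
330 235 [0.524  0.0114 0.1142] [177 168 165]
330 236 [0.5227 0.0141 0.1136] [179 170 166]
330 237 [0.5228 0.0139 0.1107] [203 193 190]
330 238 [0.5213 0.0169 0.1104] [180 170 167]
330 239 [0.5194 0.0208 0.1107] [176 168 165]
330 240 [0.5182 0.023  0.1097] [175 166 163]
330 241 [0.5169 0.0257 0.1092] [135 127 124]
330 242 [0.5147 0.0301 0.1099] [93 86 85]
330 243 [0.5147 0.0301 0.1072] [90 83 81]
330 244 [0.5125 0.0346 0.1081] [87 80 80]
330 245 [0.5117 0.0362 0.1067] [76 70 68]
330 246 [0.5073 0.0451 0.1112] [55 51 51]
330 247 [0.4984 0.0632 0.1232] [54 49 50]
330 248 [0.4943 0.0716 0.1275] [51 48 48]
330 249 [0.4934 0.0733 0.1262] [51 48 48]
330 250 [0.4931 0.074  0.1242] [52 48 48]
330 251 [0.4923 0.0756 0.1229] [52 53 55]
330 252 [0.4916 0.0769 0.1214] [ 60 113 126]
330 253 [0.4887 0.0827 0.1236] [ 75 182 211]
330 254 [0.4898 0.0805 0.1192] [ 74 187 216]
330 25
[... 865 characters left out ...]
247 [ 0.53   -0.0873  0.0147] [110 104 104]
345 248 [ 0.5286 -0.0843  0.0139] [111 104 105]
345 249 [ 0.5271 -0.0811  0.0135] [111 105 107]
345 250 [ 0.5253 -0.0772  0.0136] [111 105 107]
345 251 [ 0.5222 -0.0703  0.0161] [109 103 105]
345 252 [ 0.5229 -0.0722  0.0114] [110 103 105]
345 253 [ 0.5197 -0.065   0.0142] [111 104 106]
345 254 [ 0.5174 -0.06    0.0153] [110 103 105]
345 255 [ 0.5172 -0.0598  0.0124] [109 103 104]
345 256 [ 0.5138 -0.0524  0.0155] [109 102 103]
345 257 [0.4893 0.0033 0.0588] [105  99 101]
345 258 [0.4858 0.0111 0.0625] [108 100 102]
345 259 [0.486  0.0103 0.059 ] [108 100 103]
345 260 [0.4846 0.0134 0.0588] [107 100 102]
345 261 [0.4828 0.0173 0.0592] [107 100 101]
```

View pics/crop0.png

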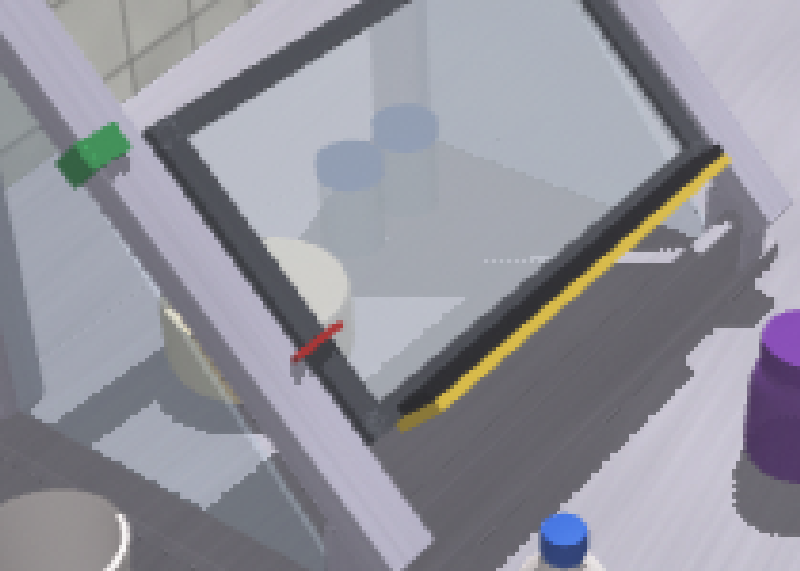

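The crop confirms one green clip at side (214,210), one red pointer at (272,261) and the yellow lower strip of the lip. The lip edge measures about (0.479, 0.023, 0.1165). Its length is 0.300, which matches the given size, and the slope yaw is -8.4°. About 0.143 of travel is needed.

I'll move in front of the lip first.

```bash
python3 -m crank '[[0,0,-0.0375,-0.031,0],[0,0,-0.0375,-0.031,0],[0,0,-0.0375,-0.031,0],[0,0,-0.0375,-0.031,0],[0,0,-0.0375,-0.031,0]]' 20
```

```text
t: 0.65
tcp_pos: [0.2817, -0.3672, 0.2312]
tool_rot: [0.699, 0.109, -0.699, 0.109]
force: [0.2, -0.4, -0.2]
finger_gap: 0.144
```

```bash
python3 -m crank '[[0,0,-0.0375,-0.031,0],[0,0,-0.0375,-0.031,0],[0,0,-0.0375,-0.031,0],[0,0,-0.0375,-0.031,0],[0,0,-0.0375,-0.031,0]]'; python3 -c "
from h import *
print(manip.sense()['q'])"
```

```text
t: 1.15
tcp_pos: [0.3719, -0.1414, 0.2314]
tool_rot: [0.699, 0.109, -0.698, 0.109]
force: [1.0, -0.1, 0.9]
finger_gap: 0.005
[-6.46044881e-01  2.20638610e-01  1.96770362e+00  1.34577162e-04
  9.52815151e-01  6.14616316e-01]
```

```bash
python3 -m crank '[[0,0,-0.0375,-0.031,0],[0,0,-0.0375,-0.031,0],[0,0,-0.0375,-0.031,0],[0,0,-0.0262,-0.0217,0],[0,0,0,0,-0.15]]'
python3 -m crank '[[0,0,0,0,-0.15],[0,0,0,0,-0.15],[0,0,0,0,-0.15],[0,0,0,0,-0.15],[0,0,0,0,-0.15]]'
python3 -m crank '[[0,0,0,0,-0.15],[0,0,0,0,-0.15],[0,0,0,0,-0.15],[0,0,0,0,-0.15],[0,0,0,0,-0.15]]'
python3 -m crank '[[0,0,0,0,-0.15],[0,0,0,0,-0.15],[0,0,0,0,-0.15],[0,0,0,0,-0.15],[0,0,0,0,-0.15]]'
python3 -m crank '[[0,0,0,0,-0.15],[0,0,0,0,-0.135],[0,0,0,0,0]]'
python3 - <<'E'
from h import *
import pickle
st=manip.sense();print(R.from_quat(st["tool_rot"]).as_matrix().round(3),st["q"].round(2),st["tcp_pos"],st["force"])
for n in("wrist","side"):
    s=snapshot(n);cv2.imwrite(f"pics/{n}1.png",s["image"]);pickle.dump((s,st),open(f"{n}1.pkl","wb"))
E
```

```text
t: 1.65
tcp_pos: [0.4394, 0.0276, 0.2313]
tool_rot: [0.688, 0.165, -0.687, 0.164]
force: [-1.1, -0.5, -0.1]
finger_gap: 0.001
t: 2.15
tcp_pos: [0.4382, 0.024, 0.2312]
tool_rot: [-0.58, -0.404, 0.58, -0.404]
force: [0.2, -0.4, 0.8]
finger_gap: 0.0
t: 2.65
tcp_pos: [0.4382, 0.024, 0.2312]
tool_rot: [0.392, 0.589, -0.392, 0.588]
force: [-0.4, 0.5, 0.3]
finger_gap: 0.001
t: 3.15
tcp_pos: [0.4382, 0.024, 0.2312]
tool_rot: [0.149, 0.691, -0.149, 0.691]
force: [-0.9, -0.7, 0.8]
finger_gap: -0.002
t: 3.45
tcp_pos: [0.4382, 0.024, 0.2312]
tool_rot: [0.052, 0.705, -0.052, 0.705]
force: [0.3, -0.5, 1.2]
finger_gap: -0.001
[[-0.     0.146  0.989]
 [ 0.     0.989 -0.146]
 [-1.     0.    -0.   ]] [-0.2   0.28  1.88  0.    0.99 -1.63] [0.43823718 0.02398835 0.2312106 ] [ 0.34373203 -0.49968044  1.16119418]
```

View pics/wrist1.png

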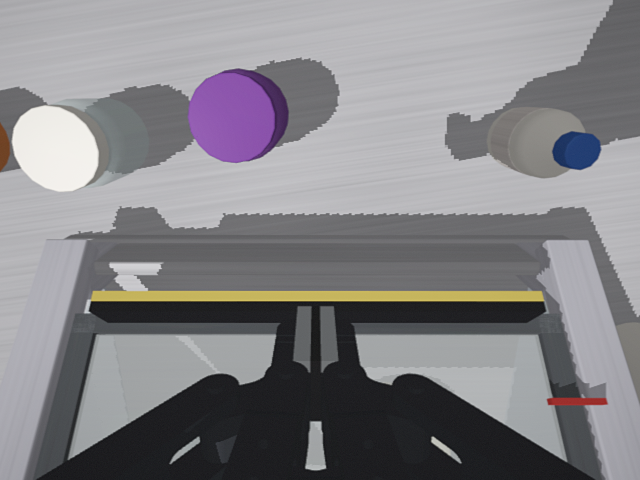

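View pics/side1.png

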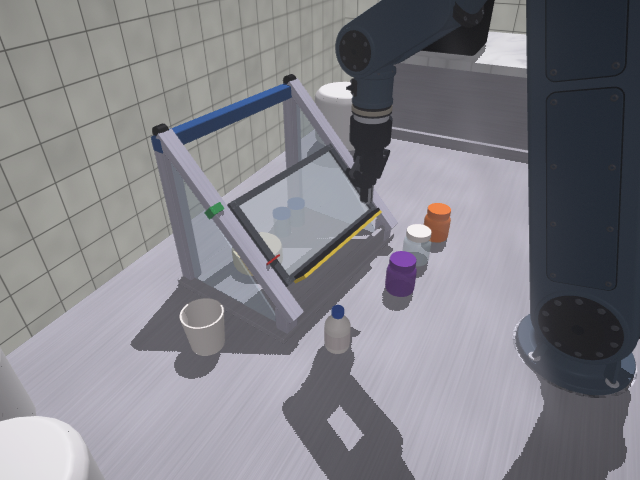

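Run:
```python
from h import *
from m import masks
import pickle
s,st=pickle.load(open("wrist1.pkl","rb"));C=cloud(s,st)
for k,m in masks(s["image"]).items():
    m=m&(s["range_z"]>0)
    if m.sum()>10:
        P=C[m];print(k,m.sum(),P.mean(0).round(4),P.min(0).round(4),P.max(0).round(4))
# finger geometry in tool frame
z=s["range_z"];Rm=R.from_quat(st["tool_rot"]).as_matrix();Q=(C-st["tcp_pos"])@Rm
m=(z>0)&(z<0.2)
for a in np.arange(-0.07,0.011,0.01):
    q=m&(abs(Q[...,0]-a)<.005)
    if q.sum()>5: print(a.round(3),Q[q].min(0).round(4),Q[q].max(0).round(4))
```

```text
red 407 [0.5649 0.1784 0.1479] [0.5603 0.1615 0.1394] [0.5713 0.1971 0.1506]
-0.07 [-0.075  -0.0528 -0.0191] [-0.065   0.0561 -0.0017]
-0.06 [-0.065  -0.045  -0.0183] [-0.055   0.0477  0.0106]
-0.05 [-0.055  -0.0371 -0.0154] [-0.045   0.0394  0.0115]
-0.04 [-0.045  -0.0287 -0.0153] [-0.035   0.0317  0.0105]
-0.03 [-0.035  -0.0123 -0.0128] [-0.025   0.0149 -0.0058]
-0.02 [-0.025  -0.0123 -0.0128] [-0.015   0.0149 -0.0067]
-0.01 [-0.015  -0.0123 -0.0127] [-0.005   0.0149 -0.0064]
0.0 [-0.005  -0.0051 -0.0123] [-0.0016  0.0078 -0.011 ]
```

The wrist view shows the yellow lip at rows 291–302, cols 90–544, with the fingers centred on it at col ~317. The red pointer is at (577,401).

Next I'll get the edge in tool coordinates.

Run:
```python
from h import *
import pickle
s,st=pickle.load(open("wrist1.pkl","rb"));C=cloud(s,st)
Rm=R.from_quat(st["tool_rot"]).as_matrix();Q=(C-st["tcp_pos"])@Rm
for u in(200,317-60,420):
  for v in range(288,306,2): print(u,v,Q[v,u].round(4),C[v,u].round(4),s["image"][v,u])
```

```text
200 288 [ 0.2191 -0.1068  0.0867] [ 0.5084 -0.0942  0.0121] [114 111 111]
200 290 [ 0.2184 -0.1067  0.0885] [ 0.5101 -0.0945  0.0128] [112 120 125]
200 292 [ 0.114  -0.0756  0.0397] [ 0.4664 -0.0566  0.1172] [ 92 183 200]
200 294 [ 0.1124 -0.0753  0.0403] [ 0.4671 -0.0563  0.1188] [ 93 181 197]
200 296 [ 0.1106 -0.0749  0.0409] [ 0.4678 -0.056   0.1206] [ 94 181 198]
200 298 [ 0.1114 -0.0752  0.0428] [ 0.4696 -0.0567  0.1198] [ 93 182 198]
200 300 [ 0.1099 -0.0749  0.0435] [ 0.4703 -0.0564  0.1213] [ 97 191 209]
200 302 [ 0.11   -0.0751  0.045 ] [ 0.4718 -0.0568  0.1212] [28 25 24]
200 304 [ 0.1084 -0.0747  0.0457] [ 0.4725 -0.0566  0.1228] [34 30 31]
257 288 [ 0.2178 -0.053   0.0861] [ 0.5156 -0.041   0.0134] [115 112 112]
257 290 [ 0.2182 -0.0532  0.0884] [ 0.5179 -0.0414  0.013 ] [113 115 119]
257 292 [ 0.1137 -0.0375  0.0395] [ 0.4718 -0.0188  0.1175] [ 91 183 201]
257 294 [ 0.1134 -0.0375  0.0408] [ 0.4731 -0.019   0.1178] [ 93 181 198]
257 296 [ 0.1108 -0.0372  0.041 ] [ 0.4734 -0.0187  0.1204] [ 94 182 198]
257 298 [ 0.11   -0.0371  0.0421] [ 0.4744 -0.0189  0.1212] [ 94 181 198]
257 300 [ 0.1099 -0.0372  0.0435] [ 0.4758 -0.0191  0.1213] [ 98 192 210]
257 302 [ 0.1092 -0.0371  0.0446] [ 0.4769 -0.0192  0.122 ] [27 21 19]
257 304 [ 0.1082 -0.037   0.0456] [ 0.4779 -0.0193  0.1229] [32 31 31]
420 288 [0.2182 0.0999 0.0863] [0.5381 0.1102 0.0129] [112 110 109]
420 290 [0.2178 0.0999 0.0882] [0.54   0.11   0.0134] [115 115 120]
420 292 [0.1134 0.0713 0.0393] [0.4875 0.0888 0.1178] [ 92 183 200]
420 294 [0.1121 0.0711 0.0402] [0.4883 0.0885 0.1191] [ 93 181 197]
420 296 [0.112  0.0712 0.0416] [0.4897 0.0884 0.1192] [ 93 181 197]
420 298 [0.1099 0.0707 0.042 ] [0.4901 0.0878 0.1213] [ 94 182 198]
420 300 [0.1085 0.0704 0.0428] [0.4908 0.0875 0.1227] [ 97 191 209]
420 302 [0.1094 0.0708 0.0447] [0.4928 0.0876 0.1218] [29 27 27]
420 304 [0.1087 0.0707 0.0458] [0.4938 0.0873 0.1225] [33 30 31]
```

```bash
python3 -m crank '[[0,0.035,0,0,0],[0,0.035,0,0,0],[0,0.03,0,0,0],[0,0.03,0,0,0],[0,0,0,0.01,0]]'
python3 -m crank '[[0,0,0,0.009,0],[0,0,0,0.004,0],[0,0,0,0,0]]'
python3 - <<'E'
from h import *
import pickle
st=manip.sense();print(st["tcp_pos"],st["force"])
for n in("wrist","side"):
    s=snapshot(n);cv2.imwrite(f"pics/{n}2.png",s["image"]);pickle.dump((s,st),open(f"{n}2.pkl","wb"))
E
```

```text
t: 4.05
tcp_pos: [0.4445, 0.0232, 0.0984]
tool_rot: [0.053, 0.709, -0.052, 0.701]
force: [-0.5, 1.1, -0.2]
finger_gap: -0.001
t: 4.35
tcp_pos: [0.4637, 0.0201, 0.1029]
tool_rot: [0.051, 0.703, -0.052, 0.707]
force: [0.4, 0.1, 0.3]
finger_gap: -0.0
[0.46370216 0.02011563 0.10285086] [0.40989813 0.06326631 0.31105556]
```

View pics/wrist2.png

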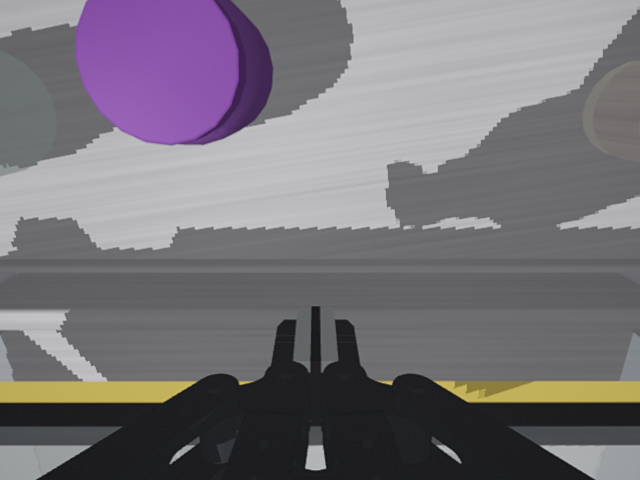

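View pics/side2.png

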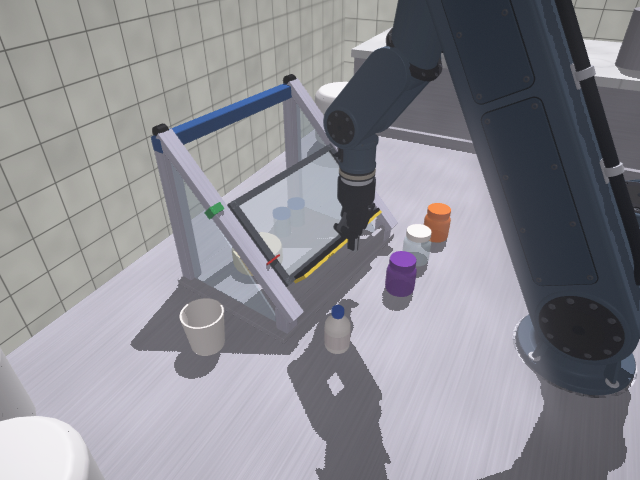

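```bash
python3 -m crank '[[0,0.003,0,0.002,0],[0,0,0,0.002,0],[0,-0.003,0,0.003,0],[0,-0.003,0,0.003,0],[0,-0.003,0,0.003,0]]'
python3 -m crank '[[0,-0.003,0,0.003,0],[0,-0.003,0,0.003,0],[0,-0.003,0,0.003,0],[0,-0.003,0,0.003,0],[0,-0.003,0,0.003,0]]'
cat > chk.py <<'E'
from h import *
from m import masks
import sys
n=sys.argv[1];st=manip.sense();print(st["t"],st["tcp_pos"],st["force"])
sl=np.array([.989*.7071,-.146*.7071,.7071])
for c in("side","scene"):
    s=snapshot(c);cv2.imwrite(f"pics/{c}{n}.png",s["image"]);C=cloud(s);M=masks(s["image"])
    r=[]
    for k in("green","red"):
        m=M[k].astype(np.uint8);c_,l,ss,ce=cv2.connectedComponentsWithStats(m)
        if c_<2: print(c,"no",k);r.append(np.nan);continue
        i=1+np.argmax(ss[1:,4]);q=(l==i)&(s["range_z"]>0);a=C[q]@sl;r.append(np.median(a));print(c,k,ce[i].round(1),ss[i,4],a.min().round(4),np.median(a).round(4),a.max().round(4))
    print(c,"to go",r[0]-r[1])
E
python3 chk.py 3
```

```text
t: 4.95
tcp_pos: [0.4725, 0.019, 0.1071]
tool_rot: [0.052, 0.707, -0.051, 0.704]
force: [-3.6, 0.9, -0.4]
finger_gap: -0.003
t: 5.45
tcp_pos: [0.488, 0.0168, 0.1225]
tool_rot: [0.052, 0.706, -0.051, 0.704]
force: [-6.2, 0.2, 1.2]
finger_gap: 0.001
5.45 [0.48800621 0.01676414 0.12252484] [-6.15203877  0.17881595  1.15516764]
side green [214.  209.7] 151 0.6162 0.6241 0.6318
side red [264. 247.] 29 0.5092 0.5113 0.5133
side to go 0.112824109220801
scene green [332.2 267.4] 137 0.5658 0.6317 0.6355
scene red [341.1 258.2] 65 0.4627 0.5149 0.5197
scene to go 0.11683806426011378
```

View pics/side3.png

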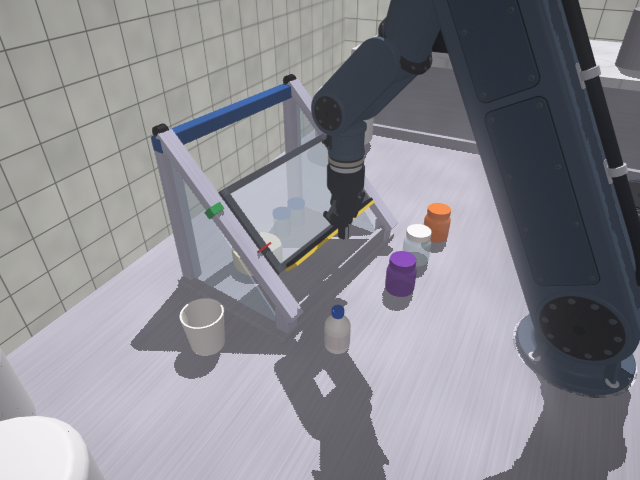

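The sash is sliding, with a contact force of about 6 N. The pointer is at side (264,247) and about 0.113 remains. I'll push about 90 mm more, then check again.

```bash
for i in 1; do python3 -m crank '[[0,-0.0035,0,0.0035,0],[0,-0.0035,0,0.0035,0],[0,-0.0035,0,0.0035,0],[0,-0.0035,0,0.0035,0],[0,-0.0035,0,0.0035,0]]'; done
python3 -m crank '[[0,-0.0035,0,0.0035,0],[0,-0.0035,0,0.0035,0],[0,-0.0035,0,0.0035,0],[0,-0.0035,0,0.0035,0],[0,-0.0035,0,0.0035,0]]'
python3 chk.py 4
```

```text
t: 6.05
tcp_pos: [0.5056, 0.0142, 0.1402]
tool_rot: [0.052, 0.706, -0.051, 0.705]
force: [-5.4, 1.0, 1.0]
finger_gap: -0.001
t: 6.55
tcp_pos: [0.5229, 0.0116, 0.1577]
tool_rot: [0.052, 0.706, -0.051, 0.705]
force: [-5.4, 0.8, 1.3]
finger_gap: -0.001
6.55 [0.52291645 0.01164312 0.15767969] [-5.41911407  0.80587058  1.25242211]
side green [214.  209.7] 150 0.6161 0.6242 0.6318
side red [248.9 226.5] 29 0.5592 0.5611 0.5627
side to go 0.06310183073414544
scene green [332.3 267.5] 135 0.6185 0.6318 0.6361
scene red [330.2 256.2] 72 0.5133 0.5654 0.57
scene to go 0.06640731141535083
```

```bash
python3 -m crank '[[0,-0.0035,0,0.0035,0],[0,-0.0035,0,0.0035,0],[0,-0.0035,0,0.0035,0],[0,-0.0035,0,0.0035,0],[0,-0.0035,0,0.0035,0]]'
python3 -m crank '[[0,-0.0035,0,0.0035,0],[0,-0.0035,0,0.0035,0],[0,-0.0035,0,0.0035,0],[0,-0.002,0,0.002,0],[0,0,0,0,0]]'
python3 chk.py 5
```

```text
t: 7.15
tcp_pos: [0.5404, 0.0091, 0.1752]
tool_rot: [0.052, 0.706, -0.051, 0.705]
force: [-6.0, 1.3, 0.8]
finger_gap: -0.002
t: 7.65
tcp_pos: [0.5535, 0.0072, 0.1882]
tool_rot: [0.052, 0.705, -0.051, 0.705]
force: [-5.2, 0.7, 4.1]
finger_gap: -0.0
7.65 [0.55347243 0.00715585 0.1882429 ] [-5.22747292  0.66093541  4.07169842]
side green [214.  209.7] 151 0.6163 0.6241 0.6321
side red [235.7 208. ] 31 0.6034 0.6052 0.6071
side to go 0.01887532800947267
scene green [332.5 267.6] 133 0.568 0.6318 0.6362
scene red [318.6 253.4] 67 0.5589 0.6078 0.6135
scene to go 0.024006973929041386
```

View pics/side5.png

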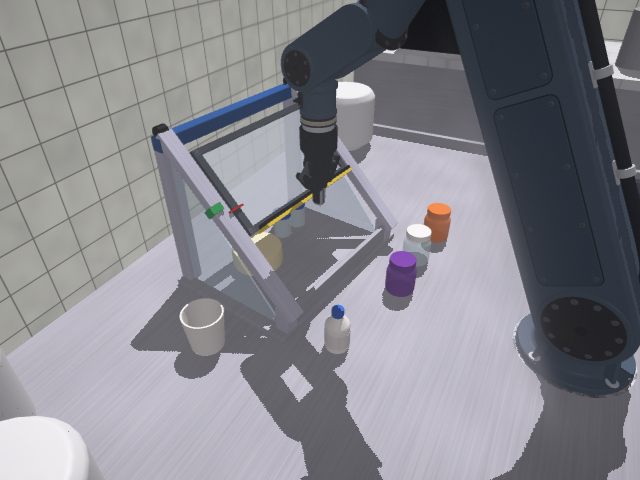

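View pics/scene5.png

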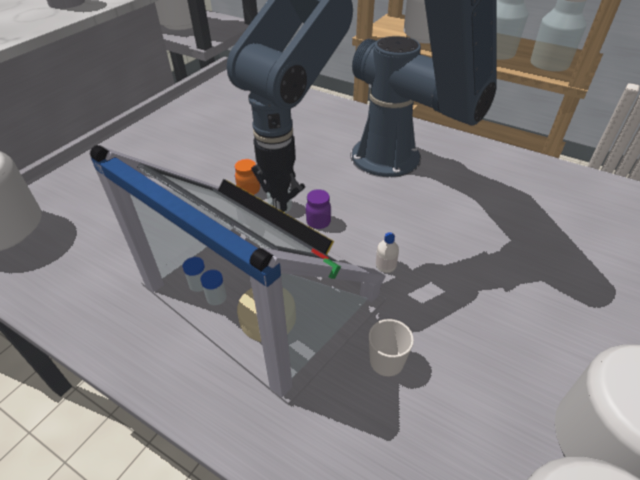

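The pointer at side (235,208) is just short of the mark at (214,210). The scene view shows it at (318,253), against the mark at (332,268). Side and scene disagree by 5 mm (19 versus 24 mm to go), so I'll push 14 mm and then measure more carefully.

```bash
python3 -m crank '[[0,-0.0025,0,0.0025,0],[0,-0.0025,0,0.0025,0],[0,-0.0025,0,0.0025,0],[0,-0.0025,0,0.0025,0],[0,0,0,0,0]]'
python3 - <<'E'
from h import *
from m import masks
import pickle
st=manip.sense();print(st["t"],st["tcp_pos"],st["force"])
hx=np.array([.989,-.146,0]);hy=np.array([.146,.989,0]);ez=np.array([0,0,1.])
sl=(hx+ez)*.7071;nn=(ez-hx)*.7071
B=np.stack([sl,hy,nn])
for c in("side","scene","wrist"):
    s=snapshot(c);pickle.dump((s,st),open(c+"6.pkl","wb"));C=cloud(s,st)
    M=masks(s["image"])
    for k in("green","red"):
        m=M[k]&(s["range_z"]>0)
        if m.sum()<10: print(c,"no",k);continue
        P=C[m]@B.T;P=P[abs(P-np.median(P,0)).max(1)<.03]
        print(c,k,len(P),np.percentile(P,[3,20,50,80,97],axis=0).round(4).tolist())
    u,v=proj(s,[.69,.2,.25],st);im=s["image"]
    if c!="wrist":
        u,v=int(u),int(v);im=cv2.resize(im[v-30:v+50,u-40:u+60],(800,600*80*4//(75*4)//1 if 0 else 600),interpolation=cv2.INTER_NEAREST)
    cv2.imwrite(f"pics/{c}6.png",im)
E
```

```text
t: 8.25
tcp_pos: [0.5633, 0.0057, 0.1983]
tool_rot: [0.052, 0.705, -0.051, 0.705]
force: [-5.2, 1.1, 2.9]
finger_gap: -0.004
8.25 [0.56332123 0.00572156 0.19826266] [-5.21166087  1.10869535  2.85339783]
side green 149 [[0.6164, 0.2869, -0.2896], [0.6192, 0.294, -0.2795], [0.6243, 0.3057, -0.272], [0.6287, 0.3123, -0.2707], [0.6313, 0.3137, -0.269]]
side red 33 [[0.6178, 0.2457, -0.2776], [0.6181, 0.2522, -0.273], [0.6191, 0.264, -0.2714], [0.6203, 0.2732, -0.2704], [0.6212, 0.2788, -0.2695]]
scene green 134 [[0.6201, 0.2839, -0.2918], [0.6264, 0.2935, -0.2856], [0.6317, 0.3059, -0.2755], [0.6332, 0.3088, -0.2719], [0.6346, 0.3096, -0.2704]]
scene red 71 [[0.6198, 0.2408, -0.2765], [0.6205, 0.2467, -0.2753], [0.6219, 0.2573, -0.2735], [0.6231, 0.2669, -0.2715], [0.6245, 0.274, -0.2705]]
wrist no green
wrist no red
```

View pics/side6.png

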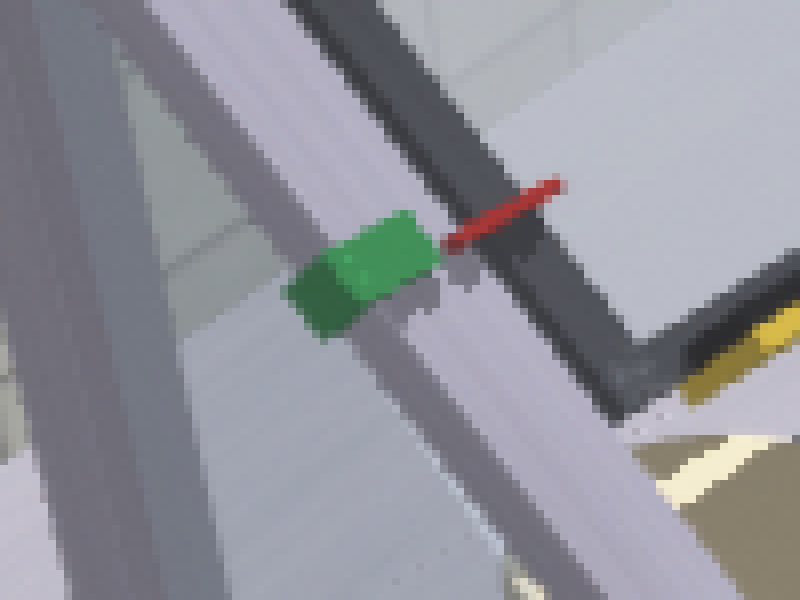

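View pics/scene6.png

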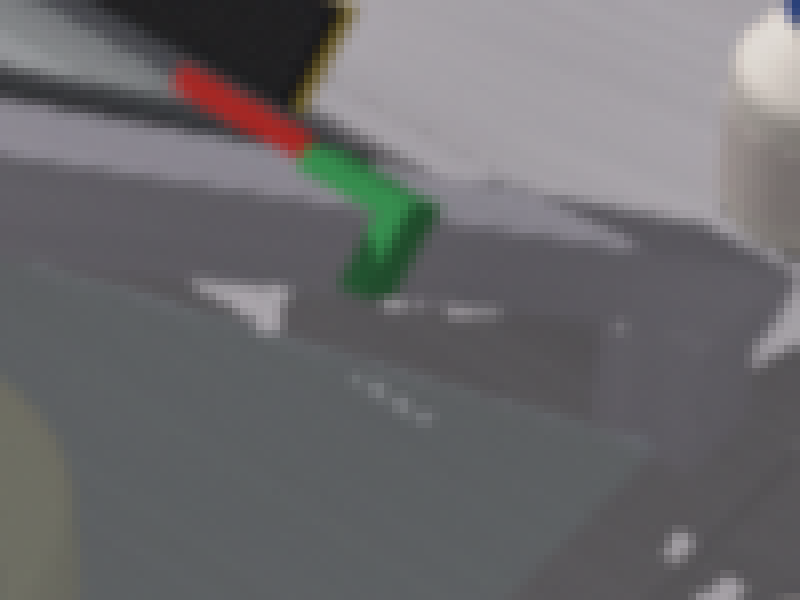

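View pics/wrist6.png

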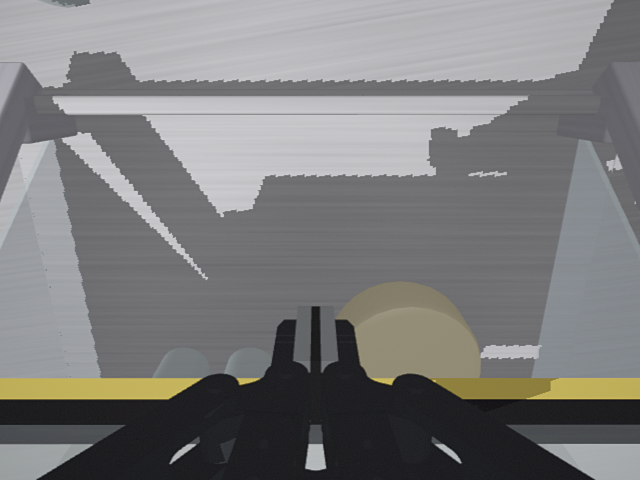

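The side crop shows the pointer tip meeting the clip edge about 70% of the way down, so it is roughly 4–5 mm below the middle. Pointer and clip top are at the same height, so there is no parallax. I'll push 4–5 mm more.

```bash
python3 -m crank '[[0,-0.0018,0,0.0018,0],[0,-0.0016,0,0.0016,0],[0,0,0,0,0]]'
cat > fin.py <<'E'
from h import *
from m import masks
import sys
n=sys.argv[1]
st=manip.sense();print(st["t"],st["tcp_pos"],st["force"])
hx=np.array([.989,-.146,0]);hy=np.array([.146,.989,0]);ez=np.array([0,0,1.])
B=np.stack([(hx+ez)*.7071,hy,(ez-hx)*.7071])
ims=[]
for c in("side","scene"):
    s=snapshot(c);C=cloud(s,st);M=masks(s["image"]);r={}
    for k in("green","red"):
        m=M[k]&(s["range_z"]>0);P=C[m]@B.T;P=P[abs(P-np.median(P,0)).max(1)<.03]
        top=P[P[:,2]>-.2745] if k=="green" else P
        r[k]=np.percentile(top[:,0],[2,50,98]);print(c,k,len(top),r[k].round(4))
    cv2.imwrite(f"pics/{c}full{n}.png",s["image"])
    u,v=map(int,proj(s,[.69,.2,.25],st))
    ims.append(cv2.resize(s["image"][v-30:v+50,u-40:u+60],(400,320),interpolation=cv2.INTER_NEAREST))
cv2.imwrite(f"pics/both{n}.png",np.hstack(ims))
E
python3 fin.py 7
```

```text
t: 8.7
tcp_pos: [0.5665, 0.0053, 0.2015]
tool_rot: [0.052, 0.705, -0.051, 0.705]
force: [-6.0, 1.4, 1.8]
finger_gap: 0.0
8.7 [0.56648539 0.00526052 0.20149103] [-5.99407261  1.41297544  1.83154504]
side green 107 [0.6166 0.6241 0.6315]
side red 30 [0.622  0.6237 0.6264]
scene green 57 [0.6234 0.6319 0.6343]
scene red 74 [0.623  0.6263 0.629 ]
```

View pics/both7.png

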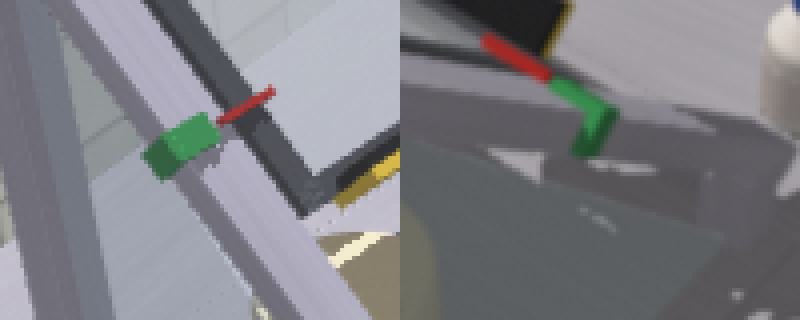

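The side view now puts the pointer at 0.6237 and the mark middle at 0.6241. The scene view agrees: taking its upper mark edge of 0.634 less 8 mm gives 0.626, and the pointer is at 0.626. I'll back straight off.

```bash
python3 -m crank '[[0,0,0,-0.004,0],[0,0,0,-0.01,0],[0,0,0,-0.02,0],[0,0,0,-0.03,0],[0,0,0,-0.02,0]]'
python3 -m crank '[[0,0,0,0,0],[0,0,0,0,0],[0,0,0,0,0]]'
python3 fin.py 8
```

```text
t: 9.3
tcp_pos: [0.4822, 0.0175, 0.201]
tool_rot: [0.051, 0.705, -0.052, 0.706]
force: [0.6, -0.4, -1.3]
finger_gap: 0.001
t: 9.6
tcp_pos: [0.4855, 0.0168, 0.2013]
tool_rot: [0.051, 0.704, -0.052, 0.707]
force: [0.5, -0.4, -0.1]
finger_gap: 0.0
9.6 [0.48550385 0.01684942 0.20129369] [ 0.47515357 -0.39544077 -0.1056865 ]
side green 107 [0.6164 0.6242 0.6315]
side red 29 [0.622  0.6236 0.6255]
scene green 55 [0.6226 0.6325 0.6355]
scene red 74 [0.6237 0.6266 0.6295]
```

View pics/both8.png

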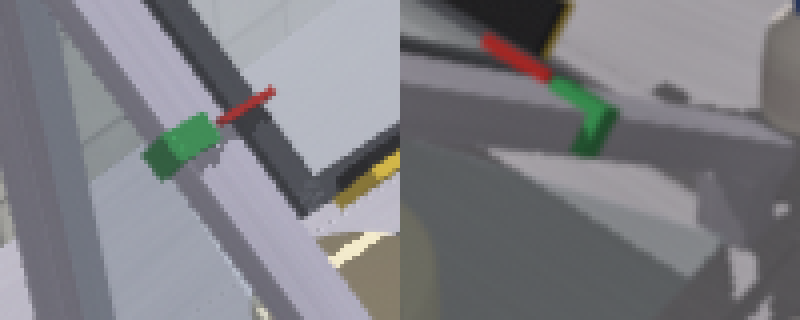

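View pics/sidefull8.png

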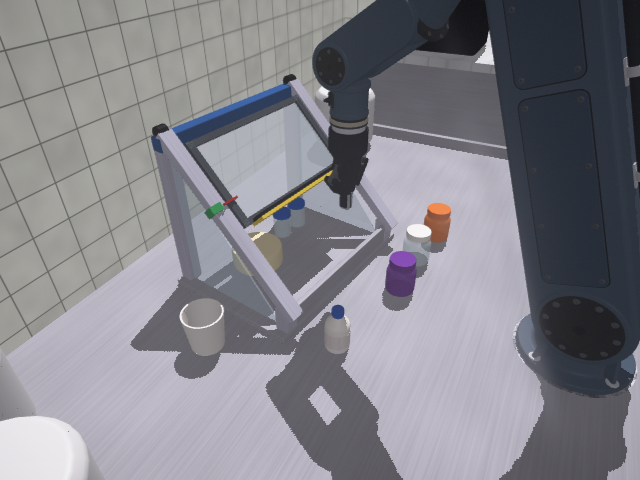

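The pointer stays level with the green mark at side (222,203) after backing off. The fingers are clear of the lip, and the jar, bottle, mould and mark are where they were.

```bash
python3 -c "
from station import manip
print(manip.sign_off())"
```

```text
the job is handed in; nothing more can be done
None
```

The sash is up at the green mark and the job is handed in at about 9.7 s. I pushed it about 14 cm up the slope with the shut fingers against the lip's yellow lower edge. The force stayed at about 6–7 N whenever I read it. I then pulled the fingers straight back, about 8 cm clear of the lip.

**Side camera:** after backing off, the pointer stands at 0.6236 along the slope and the mark's middle at 0.6242. That is about 0.6 mm off, where the mark reaches 8 mm either way.

**Scene camera:** it sees the mark obliquely, and its raw median read about 6 mm above the pointer. Taken from the mark's upper edge instead, the two agree to about 1 mm. I relied on the side view.

**Other objects:** the mould, jar, bottle and mark looked unmoved in the last side picture.

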